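Gap check with a feeler

TASK

Check the two gaps of the gap gauge with the feeler: holding it by its grip, slide the blade into a gap; in one of them it jams, so try the other. In the gap where it fits, push the blade in until it has pressed the sprung plunger at the back fully home and keep it there for a moment, then draw the feeler out and stand it on the bench, on its underside, well clear of the gauge, leaving everything else where it is.

Things in the scene. Friction and masses are not known exactly. Their poses are not given: they have to be found in the camera images.
- feeler_grip (a point): The feeler: a tall grey grip (80 long x 24 wide x 44 mm high) standing on its underside on the bench, with a steel blade sticking out of one end. Loose, about 0.22 kg. This point is the centre of the grip, 22 mm above its underside. x: along the grip towards the blade; y: across the grip (24 mm, the way to grasp it from above); z: up.
- blade_tip (a point): Rounded end of the feeler's blade, at [+124, 0, +8] mm from the centre of the grip, same axes. The blade is 20 mm wide (y) and 5 mm thick (z), sticks out 84 mm from the grip, and its mid-plane is 30 mm above the grip's underside.
- gauge: The gap gauge, screwed to the bench: an aluminium block 100 (x) x 174 (y) x 50 mm high (bolt heads on top to 58 mm) with two dark pole shoes on top and a horizontal gap under each. Origin: centre of its underside. Its front, with the mouths of the gaps, faces its own -x, roughly towards the robot; blades go in along its +x.
- gap_left (a point): Centre of the mouth of the left gap (seen from the robot), at [-50, +36, +30] mm from the gauge's origin; axes as the gauge's. The mouth of either gap is 30 mm wide and 10 mm high, from 24 to 34 mm above the bench. From 14 to 58 mm inside, a steel packing plate on its floor makes it lower.
- plunger_left (a joint): Travel of the sprung plunger at the back of the left gap, m: 0 = out, its face 62 mm behind the mouth; 0.010 = fully home, against its stop. It moves along the gauge's +x and needs 2 N to start, 6 N at full travel; it springs back.
- gap_right (a point): Centre of the mouth of the right gap (seen from the robot), at [-50, -36, +30] mm from the gauge's origin; axes as the gauge's. In one gap the packing plate is 2 mm thick (8 mm left free, the blade passes), in the other 8 mm (2 mm left free, the blade jams 14 mm in). Which is which changes; only trying or looking in tells.
- plunger_right (a joint): Travel of the sprung plunger at the back of the right gap, m: 0 = out, its face 62 mm behind the mouth; 0.010 = fully home, against its stop. It moves along the gauge's +x and needs 2 N to start, 6 N at full travel; it springs back.
- end_shield: end shield: grey ribbed metal disc, 172 mm across, 40 mm high, lying left of the gauge; a bystander, loose; origin at the centre of its underside.
- screwdriver_red: screwdriver with red handle, 206 mm long, lying on the left; a bystander, loose; origin at the centre of its underside.

How it is judged (in metres and radians):
On the way:
1. with the feeler held, its blade lies in a gap and has pressed that gap's plunger fully home (over 8 of 10 mm) for 0.2 s (((value of joint plunger_left above 0.008 m and x of blade_tip in the frame of gap_left above 0.065 m and y of blade_tip in the frame of gap_left between -0.015 and 0.015 m and contact force between feeler and the fingers above 1 N) or (value of joint plunger_right above 0.008 m and x of blade_tip in the frame of gap_right above 0.065 m and y of blade_tip in the frame of gap_right between -0.015 and 0.015 m and contact force between feeler and the fingers above 1 N))), for 0.2 s.
At the end, for the whole second after the job is handed in: The feeler stands on its underside on the bench (centre of the grip 17 to 27 mm up, within 0.12 rad of upright), released, blade tip more than 100 mm and grip centre more than 120 mm (level distances) from the gauge's centre, and both plungers are out again (within 2 mm) (horizontal distance between blade_tip and gauge above 0.1 m and horizontal distance between feeler_grip and gauge above 0.12 m and height (world z) of feeler_grip between 0.017 and 0.027 m and angle between feeler_grip's own z axis and vertical below 0.12 rad and value of joint each of plunger_left, plunger_right below 0.002 m and contact force between feeler and the fingers below 0.1 N); the robot touches nothing.
It fails at once if the end_shield is moved more than 20 mm (distance of end_shield from where it was at the start of the episode above 0.02 m).
It fails at once if the screwdriver_red is moved more than 20 mm (distance of screwdriver_red from where it was at the start of the episode above 0.02 m).
It also fails if it takes over 61 s, if anything falls off the work surface, if the arm or the gripper's body presses on something with over 40 N, if the wrist force passes 120 N, or if a joint passes its speed limit or range.

ROBOT

A 6-joint arm with a two-finger parallel gripper is mounted at the origin on a cart in front of the work surface, level with it; the furniture and walls round the work are solid. World frame = base frame: x ahead of the robot, y to its left, z up, the work surface at z = 0. Lengths are in m, angles in degrees, forces in N, time in s.
With the tool pointing down it reaches from about 0.275 to 0.85 m from the base axis. Payload 19 kg.
Tool frame: the origin (TCP) lies midway between the tips of the shut fingers; the grasp point (between the pads) lies 19 mm behind it (robot.grip_depth is the distance from the TCP to the grasp point, in m); z points along the fingers, y is the line along which they close (so a half turn about z gives the same grasp; the last joint's range is limited). The gripper opens to 85 mm and grips with 20 to 120 N. Pads are 22 mm wide; open, the fingers measure 114 mm over their backs; the gripper's body (76 mm by 85 mm) begins 54 mm behind the grasp point. The pads swing forward as they close: fully open they stand 13 mm farther back than shut.
Start: joints at [-80.443, 8.623, 82.357, -0, 89.026, -7.678], TCP at [0.17, -0.549, 0.231] pointing down, gripper open.
Joint ranges: [-160.23, 160.23], [-39.13, 120.54], [6.94, 153.29], [-79.49, 259.48], [9.18, 160.14], [-161.06, 161.06]. Speed limits (degrees/s): [108.29, 108.29, 127.2, 172.46, 172.46, 172.46].

INTERFACE

Orientations are given as a 3x3 rotation matrix whose columns are the frame's x, y, z axes.
In Python, from bench import sensors, imaging, ticket, robot gives the robot as it stands.
- The arm moves only by the shell command python3 -m handwheel 'ROWS' [FORCE]. ROWS is JSON, a list of rows, each a list of 3 entries, a list of its own where there are three numbers: the turn, a rotation vector about the tool's x, y, z normalised to -1 to 1, where 1 is 0.12 rad, then the shift along the tool's x, y, z normalised to -1 to 1, where 1 is 4 cm, then the closure, from -1 (fully open) to 1 (shut), so that 0 is half open. A call has 1 to 20 rows; each row shifts and turns the commanded pose from where the row before left it, along the tool's axes as they then stand; what a row does not reach is not made up. A row lasts 1/12 s, in which the tool goes at most 41.7 mm and 7.16 degrees, less where a joint would pass 70% of its speed; a pose out of reach is approached as far as the arm can. A call with a number of a shift or a turn outside -1 to 1 is refused whole. A call with a gripper value outside its range is refused whole. The fingers move at their own pace and stop on an object; FORCE is the grip in N (left out, the last holds). Time passes only in rows, so rows that do not move let the fingers close. It gives the time, the measured TCP pose, the force, the opening and the grip force at its end, in the units of the state.
- sensors.get_state(): the state, without advancing time (a new reading comes with each control period).
- imaging.get_image(name): name is "scene" or "top" or "wrist"; returns (picture, depth): 480x640x3 uint8, blue, green, red; 480x640 float32, m along the optical axis (not along the pixel's ray), 0 where there is no reading.
- imaging.camera_info(name): a dict with "fx", "fy", "cx", "cy" (pixels), "rvec" (rotation vector, rad) and "tvec" (3), from world to camera coordinates, as OpenCV has them; the wrist camera has in their place "tool_from_camera" (4x4, takes a point from camera to tool coordinates, whose origin is the TCP and whose axes are the flange's). Camera axes: x right, y down, z forward; pixel columns grow to the right and rows downward; lengths in m; the calibration is good to about 2 mm. A picture is of the moment at which its call begins: read the wrist's pose just before it. camera_info takes no time and is no camera call.
- ticket.job_done(): hands the job in; it is judged then, once.
The state is a dict: "time_s": time; "joint_positions": joint angles; "qd": joint speeds; "joint_efforts": joint torques, N m; "tool_pos": TCP position; "tcp_rot": TCP orientation; "ft_force": force on the tool from outside, world axes, zero at the start; "moment": the same for the moment, N m; "gripper_width": finger opening in m; "finger_force": force on a finger pad.
Only numpy, scipy, OpenCV 4.12 (cv2) and the standard library are available. Lean on these libraries where they do the work, as an engineer would, in place of code of your own. Each camera call takes 0.05 s, during which the arm holds its last target. There are 200 camera calls.

## Working session

There is one attempt and no reset: what is moved stays moved. The work goes in short steps, Python scripts to look and compute and a shell command to move; the robot and the scene stay as the last step left them, time stands still between calls to the robot, and variables do not carry over. Pictures are saved under pics/ and viewed, at most 10 in all, crops included, and the job is handed in when it is done.

```bash
ls; mkdir -p pics; python3 - <<'E'
from bench import sensors, imaging
import cv2, numpy as np
for n in ("scene","top"):
    im,d=imaging.get_image(n); cv2.imwrite(f"pics/{n}0.png",im); np.save(f"{n}0.npy",d); np.save(f"{n}0im.npy",im)
    print(n,imaging.camera_info(n))
print(imaging.camera_info("wrist"))
s=sensors.get_state(); print(s)
E
```

```text
pics
scene {'fx': 609.517838236779, 'fy': 609.517838236779, 'cx': 323.26778652576354, 'cy': 237.04685217602486, 'rvec': array([ 0.95191169, -2.0921194 ,  1.33922218]), 'tvec': array([0.4626    , 0.18647432, 1.17893181])}
top {'fx': 526.0554829843974, 'fy': 526.0554829843974, 'cx': 326.1003358807284, 'cy': 231.57741476525112, 'rvec': array([ 2.13611519, -2.10572243,  0.16837555]), 'tvec': array([0.10076596, 0.59248374, 1.14528026])}
{'fx': 332.0705682417082, 'fy': 332.0705682417082, 'cx': 316.4371775859128, 'cy': 236.70009356080797, 'tool_from_camera': array([[ 7.65499564e-04, -9.63403227e-01, -2.68055286e-01,
         6.77084633e-02],
       [ 9.99999577e-01,  6.00689659e-04,  6.96844622e-04,
        -4.15220811e-04],
       [-5.10324318e-04, -2.68055706e-01,  9.63403279e-01,
        -1.43269306e-01],
       [ 0.00000000e+00,  0.00000000e+00,  0.00000000e+00,
         1.00000000e+00]])}
{'time_s': 0.1, 'joint_positions': array([-8.04438651e+01,  8.65062534e+00,  8.23867151e+01, -3.03505276e-04,
        8.90265150e+01, -7.67770382e+00]), 'qd': array([-0.03685583, -0.03354731,  0.08934892, -0.04954132,  0.02506863,
        0.06036447]), 'joint_efforts': array([ 4.33459209e-03, -7.14390135e+01, -5.71800542e+01, -3.23023187e-04,
        7.10358829e-03, -1.78022538e-05]), 'tool_pos': array([ 0.1703008 , -0.54898629,  0.23073335]), 'tcp_rot': array([[ 9.55103537e-01,  2.96272167e-01, -1.90243268e-04],
       [ 2.96272193e-01, -9.55102917e-01,  1.09814310e-03],
       [ 1.43647336e-04, -1.10520415e-03, -9.99999379e-01]]), 'ft_force': array([0.34230444, 0.86792017, 0.11643895]), 'moment': array([-0.01716627,  0.01166442,  0.03106485]), 'finger_force': 0.0, 'gripper_width': 0.08531548303728051}
```

View pics/top0.png

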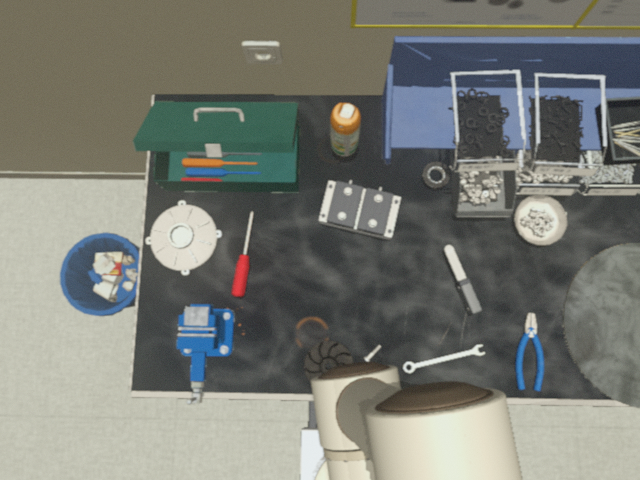

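View pics/scene0.png

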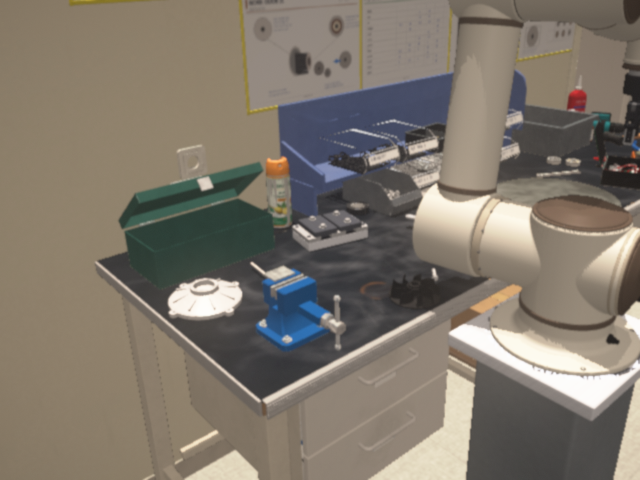

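The top view shows the gauge around (360,210). The feeler is at about (462,280), with its grip at (468,296) and its blade tip at (449,248). The scene view shows the gauge at (330,228), and the arm hides the feeler. Next I'll measure both from the top depth.

```bash
cat > h.py <<'E'
import numpy as np, cv2
from bench import sensors, imaging
def world(name,d,s=None,info=None):
    c=imaging.camera_info(name); v,u=np.mgrid[0:480,0:640]
    P=np.stack([(u-c['cx'])/c['fx']*d,(v-c['cy'])/c['fy']*d,d],-1)
    if name=="wrist":
        T=c['tool_from_camera']; P=P@T[:3,:3].T+T[:3,3]
        return P@s['tcp_rot'].T+s['tool_pos']
    R=cv2.Rodrigues(c['rvec'])[0]; return (P-c['tvec'])@R
def look(name):
    s=sensors.get_state(); im,d=imaging.get_image(name); return s,im,world(name,d,s),d
def rect(P):
    (cx,cy),(w,h),a=cv2.minAreaRect((P[:,:2]*1000).astype(np.float32)); return (cx,cy),(w,h),a
E
python3 - <<'E'
from h import *
d=np.load("top0.npy"); W=world("top",d); im=np.load("top0im.npy")
def comp(box,z0,z1):
    u0,u1,v0,v1=box; m=np.zeros(d.shape,np.uint8); m[v0:v1,u0:u1]=1
    m&=((W[...,2]>z0)&(W[...,2]<z1)&(d>0)).astype(np.uint8)
    n,l,st,c=cv2.connectedComponentsWithStats(m); i=1+np.argmax(st[1:,4]); return l==i
for nm,b,z0,z1 in (("gauge",(305,415,170,250),.03,.07),("feeler",(435,490,235,325),.02,.06),("grip",(435,490,235,325),.037,.06),("bench",(380,430,260,300),-.02,.03),("vise",(170,240,295,400),.03,.3),("shield",(140,225,195,280),.01,.1),("drv",(225,260,205,300),.006,.1),("bottle",(325,365,95,160),.02,.4)):
    m=comp(b,z0,z1); P=W[m]; print(nm,m.sum(),rect(P),"zmed",np.median(P[:,2]),P[:,:2].min(0),P[:,:2].max(0),P[:,2].max())
    if nm=="feeler": print(P[np.argsort(P[:,0])[[0,3,-3,-1]]])
E
```

```text
gauge 3172 ((655.8841552734375, 30.5313720703125), (173.36912536621094, 112.78095245361328), 77.1495590209961) zmed 0.048296245997313664 [ 0.58372505 -0.06202907] [0.71882635 0.12662699] 0.062183591394968214
feeler 791 ((490.8663330078125, -200.23220825195312), (162.8767852783203, 26.510009765625), 22.078325271606445) zmed 0.037336126268359256 [ 0.41292533 -0.23995921] [ 0.567115   -0.16376692] 0.05015581881525784
[[ 0.41292533 -0.22261614  0.04343853]
 [ 0.4133081  -0.22056044  0.02537204]
 [ 0.56676695 -0.17312514  0.03376421]
 [ 0.567115   -0.17585985  0.03171498]]
grip 392 ((452.3571472167969, -215.95680236816406), (79.68247985839844, 25.883737564086914), 21.404647827148438) zmed 0.043071686853834654 [ 0.41292533 -0.23995921] [ 0.49118145 -0.1917698 ] 0.05015581881525784
bench 1995 ((489.6444396972656, -75.33464050292969), (92.31459045410156, 116.60142517089844), 0.5450434684753418) zmed -0.0012838331987961849 [ 0.44296007 -0.13319644] [ 0.5362512  -0.01715856] 0.007668463364323125
vise 1695 ((375.481201171875, 379.0301818847656), (79.86457061767578, 95.14897155761719), 89.880859375) zmed 0.10899467249469832 [0.32785517 0.33909381] [0.42301168 0.41903834] 0.11946948847060473
shield 3196 ((582.1366577148438, 446.4724426269531), (157.2398681640625, 155.19651794433594), 53.314327239990234) zmed 0.0204787991406098 [0.50249487 0.35879226] [0.6687491  0.52486664] 0.04731784243005287
drv 623 ((543.4993286132812, 297.9180603027344), (30.067787170410156, 204.132568359375), 81.44756317138672) zmed 0.023935199954732176 [0.44178887 0.28398658] [0.64501497 0.32567186] 0.03352254550675775
bottle 1303 ((817.343017578125, 68.19828796386719), (60.8114128112793, 64.75091552734375), 37.410343170166016) zmed 0.16630156907844348 [0.78655001 0.03652861] [0.85271276 0.10145959] 0.1927508852546621
```

```bash
python3 -m handwheel '[[[0,0,0],[0.66,-0.42,0.05],-1],[[0,0,0],[0.66,-0.42,0.05],-1],[[0,0,0],[0.66,-0.42,0.05],-1],[[0,0,0],[0.66,-0.42,0.05],-1],[[0,0,0],[0.66,-0.42,0.05],-1],[[0,0,0],[0.66,-0.42,0.05],-1],[[0,0,0],[0.66,-0.42,0.05],-1],[[0,0,0],[0.66,-0.42,0.05],-1],[[0,0,0],[0.66,-0.42,0.05],-1],[[0,0,0],[0.66,-0.42,0.05],-1],[[0,0,0],[0.66,-0.42,0.05],-1],[[0,0,0],[0.66,-0.42,0.05],-1],[[0,0,0],[0.66,-0.42,0.05],-1],[[0,0,0],[0.66,-0.42,0.05],-1],[[0,0,-0.65],[0,0,0],-1],[[0,0,0],[0,0,0],-1]]'
python3 - <<'E'
from h import *
s,im,W,d=look("wrist"); cv2.imwrite("pics/w1.png",im)
print(s['tool_pos'],s['joint_positions'])
near=(d>0)&(np.hypot(W[...,0]-.49,W[...,1]+.20)<.13)
for nm,z0,z1 in (("grip",.037,.055),("blade",.027,.0365)):
    m=(near&(W[...,2]>z0)&(W[...,2]<z1)).astype(np.uint8)
    n,l,st,c=cv2.connectedComponentsWithStats(m); i=1+np.argmax(st[1:,4]); P=W[l==i]
    print(nm,len(P),rect(P),np.median(P[:,2]),st[i])
E
```

```text
time_s: 1.43
tool_pos: [0.4542, -0.2137, 0.2029]
tcp_rot: [[0.927, 0.376, -0.001], [0.376, -0.927, 0.001], [-0.0, -0.001, -1.0]]
ft_force: [0.2, 0.7, 0.1]
gripper_width: 0.0855
finger_force: 0.0
[ 0.45423289 -0.21370842  0.20286602] [-3.39994649e+01  5.68554370e-01  9.43202533e+01  4.79079460e-03
  8.51646076e+01  3.39234141e+01]
grip 2112 ((451.8972473144531, -215.5903778076172), (78.39085388183594, 24.66860580444336), 22.58856773376465) 0.0445010597688406 [ 304  180   28   83 2112]
blade 2115 ((526.3866577148438, -184.80242919921875), (84.28073120117188, 19.639265060424805), 22.46462059020996) 0.03310759136957914 [ 306   82   23   99 2115]
```

View pics/w1.png

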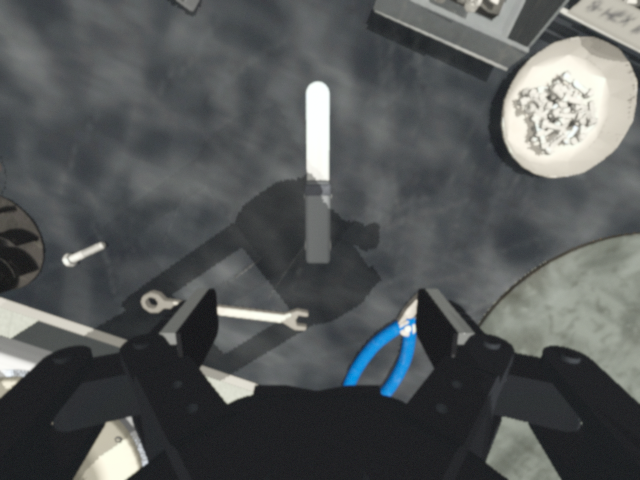

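The picture shows the feeler upright in the wrist view: blade tip at (317,85), grip at (318,225), in line with the tool's x.

```bash
python3 -m handwheel '[[[0,0,-0.06],[-0.07,0.02,0.7],-1],[[0,0,0],[0,0,0.7],-1],[[0,0,0],[0,0,0.7],-1],[[0,0,0],[0,0,0.7],-1],[[0,0,0],[0,0,0.7],-1],[[0,0,0],[0,0,0.6],-1],[[0,0,0],[0,0,0.4],-1],[[0,0,0],[0,0,0.3],-1],[[0,0,0],[0,0,0],0],[[0,0,0],[0,0,0],1],[[0,0,0],[0,0,0],1],[[0,0,0],[0,0,0],1],[[0,0,0],[0,0,0],1],[[0,0,0],[0,0,0],1],[[0,0,0],[0,0,0],1],[[0,0,0],[0,0,0],1],[[0,0,0],[0,0,0],1],[[0,0,0],[0,0,0],1]]' 80
```

```text
time_s: 2.98
tool_pos: [0.4517, -0.2172, 0.0123]
tcp_rot: [[0.926, 0.376, 0.001], [0.376, -0.926, -0.001], [0.001, 0.001, -1.0]]
ft_force: [-1.0, -0.7, 7.5]
gripper_width: 0.0231
finger_force: 79.3
```

```bash
python3 -m handwheel '[[[0,0,0],[0,0,-0.3],1],[[0,0,0],[0,0,-0.75],1],[[0,0,0],[0,0,-0.9],1],[[0,0,0],[0,0,-0.9],1],[[0,0,0],[0,0,-0.9],1],[[0,0,0],[0,0,-0.9],1],[[0,0,0],[0,0,-0.8],1],[[0,0,0],[0.53,-0.72,0],1],[[0,0,0],[0.53,-0.72,0],1],[[0,0,0],[0.53,-0.72,0],1],[[0,0,0],[0.53,-0.72,0],1],[[0,0,0],[0.53,-0.72,0],1],[[0,0,0],[0.53,-0.72,0],1],[[0,0,0],[0.53,-0.72,0],1],[[0,0,0],[0.53,-0.72,0],1]]'
python3 -m handwheel '[[[0,0,0.85],[0,0,0],1],[[0,0,0.85],[0,0,0],1],[[0,0,0.85],[0,0,0],1],[[0,0,0.85],[0,0,0],1],[[0,0,0.85],[0,0,0],1],[[0,0,0.85],[0,0,0],1],[[0,0,0],[0,0,0],1],[[0,0,0],[0,0,0],1]]'
python3 - <<'E'
from h import *
s,im,W,d=look("wrist"); cv2.imwrite("pics/w2.png",im); np.savez("w2.npz",im=im,d=d,W=W)
print(s['tool_pos'],s['tcp_rot'])
R=s['tcp_rot']
L=(W-s['tool_pos'])@R*1000   # tool coords
m=((d>0)&(d<.26)&(L[...,0]>40)&(abs(L[...,1])<40)).astype(np.uint8)
n,l,st,c=cv2.connectedComponentsWithStats(m); i=1+np.argmax(st[1:,4]); P=L[l==i]; print("blade",len(P),rect(P),np.median(P[:,2]),np.polyfit(P[:,0],P[:,2],1))
g=(d>0)&(np.hypot(W[...,0]-.65,W[...,1]-.03)<.13)
for z0,z1 in((.045,.07),(.03,.07)):
    m=(g&(W[...,2]>z0)&(W[...,2]<z1)).astype(np.uint8); 
    n,l,st,c=cv2.connectedComponentsWithStats(m); i=1+np.argmax(st[1:,4]); P=W[l==i]; print("gauge",len(P),rect(P),np.median(P[:,2]),st[i])
E
```

```text
time_s: 4.23
tool_pos: [0.5217, 0.0624, 0.2298]
tcp_rot: [[0.926, 0.376, 0.001], [0.376, -0.926, 0.0], [0.001, 0.0, -1.0]]
ft_force: [1.0, -0.2, -2.4]
gripper_width: 0.0228
finger_force: 79.0
time_s: 4.9
tool_pos: [0.5216, 0.0605, 0.2296]
tcp_rot: [[0.975, -0.221, 0.0], [-0.221, -0.975, 0.0], [0.0, -0.0, -1.0]]
ft_force: [0.1, -0.3, -2.3]
gripper_width: 0.0224
finger_force: 79.1
[0.52164706 0.0605205  0.22956289] [[ 9.75270238e-01 -2.21015585e-01  2.71841035e-04]
 [-2.21015610e-01 -9.75270268e-01  6.53107225e-05]
 [ 2.50683792e-04 -1.23776716e-04 -9.99999961e-01]]
blade 12694 ((76289.34375, -374.595703125), (20216.681640625, 72581.375), 89.80919647216797) -20.68227085418191 [ 2.22675910e-03 -2.08644975e+01]
gauge 5940 ((659.621826171875, 78.93795776367188), (43.58988952636719, 99.9493637084961), 77.15668487548828) 0.050643763096451744 [ 235    7   53  124 5940]
gauge 7919 ((666.9365844726562, 86.45244598388672), (61.43877029418945, 110.85872650146484), 77.2120361328125) 0.05025416577968689 [ 219    0   69  131 7919]
```

View pics/w2.png

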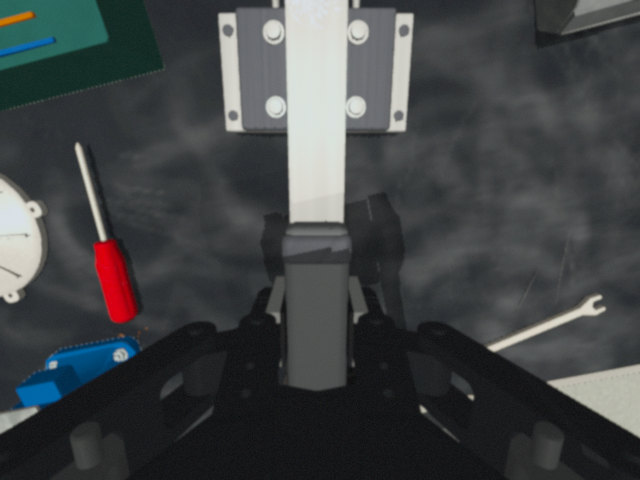

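The wrist view shows the gauge front edge at row ~132, from column 225 to 408. The blade covers columns 287–347 and is nearly in line with the gauge.

```bash
python3 - <<'E'
from h import *
z=np.load("w2.npz"); W=z['W'];d=z['d']; s=sensors.get_state(); R=s['tcp_rot']; p=s['tool_pos']
L=(W-p)@R*1000
m=(d>.27)&(np.hypot(W[...,0]-.65,W[...,1]-.03)<.13)&(W[...,2]>.045)&(W[...,2]<.06)
P=L[m]; print(rect(P), P[:,:2].min(0),P[:,:2].max(0), np.median(W[m][:,2]))
box=cv2.boxPoints(cv2.minAreaRect(P[:,:2].astype(np.float32))); print(box)
bx=cv2.boxPoints(cv2.minAreaRect((W[m][:,:2]*1000).astype(np.float32))); print(bx)
E
```

```text
((130639.9765625, -977.25), (100315.2421875, 138386.59375), 0.04705887287855148) [ 80.44484239 -70.20445762] [180.7634607   68.23071317] 0.05067815181465292
[[ 80.42555   68.17484 ]
 [ 80.5392   -70.21172 ]
 [180.85442  -70.129326]
 [180.74077   68.25724 ]]
[[585.11755  -23.669125]
 [682.948    -45.859577]
 [713.55994   89.09868 ]
 [615.7295   111.28912 ]]
```

```bash
python3 -m handwheel '[[[0,0,0],[-0.5,0.22,0],1],[[0,0,0],[-0.5,0.22,0],1],[[0,0,0],[-0.5,0.22,0],1],[[0,0,0],[-0.6,0.22,0],1],[[0,0,0],[0,0,0.8],1],[[0,0,0],[0,0,0.8],1],[[0,0,0],[0,0,0.8],1],[[0,0,0],[0,0,0.8],1],[[0,0,0],[0,0,0.8],1],[[0,0,0],[0,0,0.6],1],[[0,0,0],[0,0,0.4],1],[[0,0,0],[0,0,0.2],1],[[0,0,0],[0,0,0],1],[[0,0,0],[0,0,0],1]]'
python3 - <<'E'
from h import *
s,im,W,d=look("wrist"); cv2.imwrite("pics/w3.png",im)
L=(W-s['tool_pos'])@s['tcp_rot']*1000
print(s['tool_pos'])
h=W[...,2]
m=(d>0)&(abs(L[...,1])<18)&(L[...,0]>45)&(L[...,0]<140)&(h>.027)&(h<.037); P=L[m]; print("blade",P.min(0),P.max(0),np.median(h[m]),np.polyfit(P[:,0],P[:,2],1))
E
```

```text
time_s: 6.12
tool_pos: [0.4323, 0.045, 0.022]
tcp_rot: [[0.975, -0.223, 0.0], [-0.223, -0.975, 0.0], [0.0, -0.0, -1.0]]
ft_force: [0.2, -0.2, -1.9]
gripper_width: 0.0225
finger_force: 79.3
[0.4322999  0.04502702 0.02195749]Traceback (most recent call last):
  File "<stdin>", line 6, in <module>
    return umr_minimum(a, axis, None, out, keepdims, initial, where)
ValueError: zero-size array to reduction operation minimum which has no identity
```

View pics/w3.png

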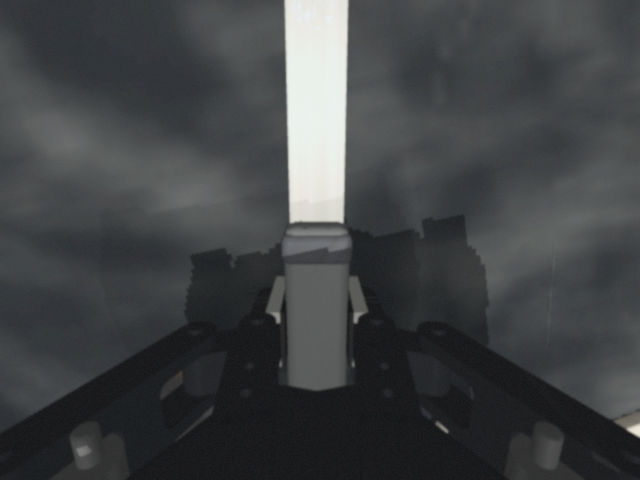

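Everything is in line, so I'll lower the last 9.5 mm and slide to about 10 mm inside the right gap.

```bash
python3 -m handwheel '[[[0,0,0],[0,0,0.14],1],[[0,0,0],[0,0,0.09],1],[[0,0,0],[0,0,0],1],[[0,0,0],[0.25,0.0,0],1],[[0,0,0],[0.25,0,0],1],[[0,0,0],[0.25,0,0],1],[[0,0,0],[0.2,0,0],1],[[0,0,0],[0.15,0,0],1],[[0,0,0],[0.14,0,0],1],[[0,0,0],[0,0,0],1],[[0,0,0],[0,0,0],1]]'

```

```text
time_s: 7.08
tool_pos: [0.4814, 0.0337, 0.0124]
tcp_rot: [[0.975, -0.224, 0.001], [-0.224, -0.975, -0.0], [0.001, -0.0, -1.0]]
ft_force: [3.1, -0.2, 4.1]
gripper_width: 0.0231
finger_force: 79.9
```

```bash
python3 -m handwheel '[[[0,0,0],[0.06,0,0],1],[[0,0,0],[0.06,0,0],1],[[0,0,0],[0.06,0,0],1],[[0,0,0],[0,0,0],1],[[0,0,0],[0,0,0],1]]'

```

```text
time_s: 7.5
tool_pos: [0.4875, 0.0324, 0.0124]
tcp_rot: [[0.975, -0.224, 0.0], [-0.224, -0.975, 0.0], [0.0, -0.0, -1.0]]
ft_force: [-1.1, 1.0, 7.1]
gripper_width: 0.023
finger_force: 80.5
```

```bash
python3 -m handwheel '[[[0,0,0],[0,0,-0.01],1],[[0,0,0],[0.05,0,0],1],[[0,0,0],[0.05,0,0],1],[[0,0,0],[0.05,0,0],1],[[0,0,0],[0,0,0],1],[[0,0,0],[0,0,0],1]]'

```

```text
time_s: 8.0
tool_pos: [0.4933, 0.0309, 0.0124]
tcp_rot: [[0.975, -0.224, 0.0], [-0.224, -0.975, 0.0], [0.0, -0.0, -1.0]]
ft_force: [-0.1, 0.3, -1.4]
gripper_width: 0.023
finger_force: 79.2
```

No resistance 23 mm in, so the right gap is the one where the blade fits. I'll go on up to the plunger.

```bash
python3 -m handwheel '[[[0,0,0],[0.14,0,0],1],[[0,0,0],[0.14,0,0],1],[[0,0,0],[0.14,0,0],1],[[0,0,0],[0.14,0,0],1],[[0,0,0],[0.14,0,0],1],[[0,0,0],[0.14,0,0],1],[[0,0,0],[0.1,0,0],1],[[0,0,0],[0.08,0,0],1],[[0,0,0],[0,0,0],1],[[0,0,0],[0,0,0],1]]'

```

```text
time_s: 8.83
tool_pos: [0.5329, 0.0218, 0.0124]
tcp_rot: [[0.975, -0.224, -0.0], [-0.224, -0.975, 0.0], [-0.0, -0.0, -1.0]]
ft_force: [-2.4, -0.2, -0.7]
gripper_width: 0.0228
finger_force: 79.3
```

```bash
python3 -m handwheel '[[[0,0,0],[0.06,0,0],1],[[0,0,0],[0.06,0,0],1],[[0,0,0],[0.06,0,0],1],[[0,0,0],[0,0,0],1],[[0,0,0],[0,0,0],1]]'

```

```text
time_s: 9.25
tool_pos: [0.5399, 0.0202, 0.0124]
tcp_rot: [[0.975, -0.224, -0.0], [-0.224, -0.975, 0.0], [-0.0, -0.0, -1.0]]
ft_force: [-4.4, 0.5, -1.5]
gripper_width: 0.023
finger_force: 79.2
```

```bash
python3 -m handwheel '[[[0,0,0],[0.04,0,0],1],[[0,0,0],[0.03,0,0],1],[[0,0,0],[0,0,0],1],[[0,0,0],[0,0,0],1],[[0,0,0],[0,0,0],1]]'

```

```text
time_s: 9.67
tool_pos: [0.5422, 0.0197, 0.0124]
tcp_rot: [[0.975, -0.224, -0.001], [-0.224, -0.975, 0.0], [-0.001, -0.0, -1.0]]
ft_force: [-7.5, 1.3, 1.4]
gripper_width: 0.0231
finger_force: 79.7
```

```bash
python3 -m handwheel '[[[0,0,0],[0.03,0,0],1],[[0,0,0],[0,0,0],1],[[0,0,0],[0,0,0],1],[[0,0,0],[0,0,0],1],[[0,0,0],[0,0,0],1],[[0,0,0],[0,0,0],1]]'

```

```text
time_s: 10.17
tool_pos: [0.5424, 0.0197, 0.0124]
tcp_rot: [[0.975, -0.224, -0.003], [-0.224, -0.975, 0.001], [-0.003, 0.0, -1.0]]
ft_force: [-17.7, 2.7, 8.0]
gripper_width: 0.0229
finger_force: 80.7
```

Firmly against the stop: 18 N, with no further travel, held for over 0.4 s. Now I'll withdraw it.

```bash
python3 -m handwheel '[[[0,0,0],[-0.06,0,0],1],[[0,0,0],[-0.2,0,0],1],[[0,0,0],[-0.3,0,0],1],[[0,0,0],[-0.3,0,0],1],[[0,0,0],[-0.3,0,0],1],[[0,0,0],[-0.4,0,0],1],[[0,0,0],[-0.4,0,0],1],[[0,0,0],[-0.5,0,0],1],[[0,0,0],[-0.5,0,0],1],[[0,0,0],[-0.4,0,0],1],[[0,0,0],[0,0.4,0],1],[[0,0,0],[0,0.4,0],1],[[0,0,0],[0,0.2,0],1],[[0,0,0],[0,0,0],1],[[0,0,0],[0,0,0],1]]'

```

```text
time_s: 11.42
tool_pos: [0.4041, 0.0103, 0.0127]
tcp_rot: [[0.974, -0.225, 0.001], [-0.225, -0.974, 0.0], [0.001, -0.0, -1.0]]
ft_force: [0.6, 1.3, -2.2]
gripper_width: 0.023
finger_force: 79.3
```

Lower by a hair, open (opening swings the pads up a little), then rise.

```bash
python3 -m handwheel '[[[0,0,0],[0,0,0.01],1],[[0,0,0],[0,0,0],1],[[0,0,0],[0,0,0],0.3],[[0,0,0],[0,0,0],0],[[0,0,0],[0,0,0],-0.5],[[0,0,0],[0,0,0],-1],[[0,0,0],[0,0,0],-1],[[0,0,0],[0,0,0],-1],[[0,0,0],[0,0,0],-1],[[0,0,0],[0,0,-0.3],-1],[[0,0,0],[0,0,-0.6],-1],[[0,0,0],[0,0,-0.9],-1],[[0,0,0],[0,0,-0.9],-1],[[0,0,0],[0,0,-0.9],-1],[[0,0,0],[0,0,-0.9],-1],[[0,0,0],[0,0,-0.5],-1],[[0,0,0],[0,0,0],-1],[[0,0,0],[0,0,0],-1]]'
python3 - <<'E'
from h import *
s,im,W,d=look("wrist"); cv2.imwrite("pics/w4.png",im)
print(s['tool_pos'],s['gripper_width'])
near=(d>0)&(np.hypot(W[...,0]-.45,W[...,1])<.13)
for nm,z0,z1 in (("grip",.037,.055),("blade",.027,.0365)):
    m=(near&(W[...,2]>z0)&(W[...,2]<z1)).astype(np.uint8)
    n,l,st,c=cv2.connectedComponentsWithStats(m); i=1+np.argmax(st[1:,4]); P=W[l==i]
    print(nm,len(P),rect(P),np.median(P[:,2]))
E
```

```text
time_s: 12.92
tool_pos: [0.4043, 0.0104, 0.2129]
tcp_rot: [[0.975, -0.224, 0.002], [-0.224, -0.975, -0.0], [0.002, -0.0, -1.0]]
ft_force: [0.3, 0.7, -1.0]
gripper_width: 0.0856
finger_force: 0.0
[0.40425494 0.01036655 0.21292443] 0.08555799498321183
grip 2001 ((404.31536865234375, 10.862475395202637), (24.488868713378906, 78.95497131347656), 77.10401916503906) 0.04450784179997391
blade 1984 ((483.3309631347656, -7.1200714111328125), (21.19468879699707, 84.87804412841797), 77.20719909667969) 0.03309405742728261
```

View pics/w4.png

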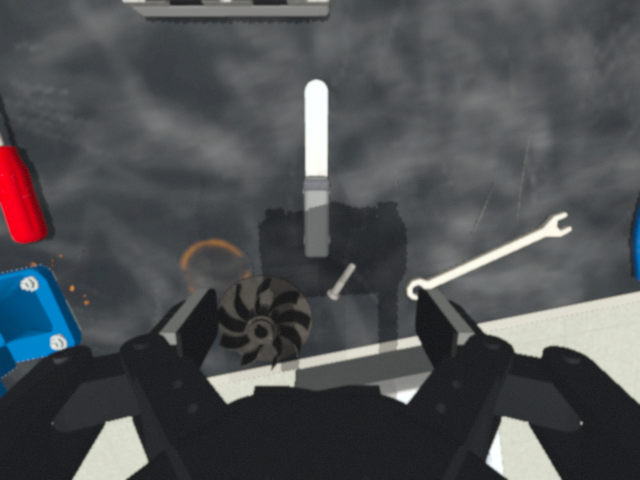

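The feeler stands upright with its tip at (317,82), clear of the gauge front at row ~18. The gripper is empty and well above it.

```bash
python3 -c "
from bench import ticket; print(ticket.job_done())"
```

```text
the job is handed in; nothing more can be done
None
```

The blade fitted the right gap on the first try, so I did not need the left one; it pressed the plunger against its stop for over 0.4 s, and the feeler now stands upright about 134 mm (tip) from the gauge's centre, with the job handed in (no verdict shown).

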